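# Park the captive screw and open the light box's driver bay

## Robot

A 6-joint arm with a two-finger parallel gripper is mounted at the origin on the work surface. World frame = base frame: x ahead of the robot, y to its left, z up, the work surface at z = 0. Lengths are in m, angles in degrees, forces in N, time in s.
With the tool pointing down it reaches from about 0.375 to 0.9 m from the base axis. Payload 3.1 kg.
Tool frame: the origin (TCP) lies at the very end of the fingers, on their centre line; the grasp point (between the pads) lies 19 mm behind it (bot.tcp_to_grasp is the distance from the TCP to the grasp point, in m); z points along the fingers, y is the direction in which the jaws open and shut (so a half turn about z gives the same grasp; the last joint's range is limited). The gripper opens to 87 mm and grips with 3 to 60 N. Pads are 19 mm wide; open, the fingers measure 117 mm over their backs; the gripper's body (75 mm by 190 mm) begins 51 mm behind the grasp point.
Start: joints at [-78.581, 30.224, 82.088, -0, 67.689, -10.227], TCP at [0.231, -0.581, 0.188] pointing down, gripper open.
Joint ranges: [-176.69, 176.69], [-43.24, 126.21], [12.49, 139.97], [-82, 262], [0, 151.66], [-163.58, 163.58]. Speed limits (degrees/s): [159.86, 159.86, 180, 180, 180, 180].

## Interface

Orientations are given as a 3x3 rotation matrix whose columns are the frame's x, y, z axes.
In Python, from rig import telemetry, eyes, order, bot gives the robot as it stands. The module is installed in compiled form; this text tells all that it offers.
- The arm moves only by the tool servo_tool, never from a script. Its argument "targets" is a list of rows, each a list of 2 entries, a list of its own where there are three numbers: the shift along the tool's x, y, z in m, then the turn, a rotation vector about the tool's x, y, z in rad. In form: [[[tx, ty, tz], [wx, wy, wz]], ...]. A call has 1 to 12 rows; each row is the pose to reach, as a shift and turn from the pose commanded when the call began, along the tool's axes at that moment; what a row does not reach only later rows make up. A row lasts 1/8 s, in which the tool goes at most 62.5 mm and 10.7 degrees, less where a joint would pass 70% of its speed; a pose out of reach is approached as far as the arm can. A call with a gripper value outside its range is refused whole. "gripper" is the finger opening in m, from 0 to 0.087, set as the call begins (left out, the last holds). The fingers move at their own pace and stop on an object; the grip force is fixed at half the most. Time passes only in rows, so rows that repeat a pose let the fingers close. It gives the time, the measured TCP pose, the force and the opening at its end, in the units of the state.
- telemetry.read_state(): the state, without advancing time (a new reading comes with each control period).
- eyes.capture(name): name is "side" or "top"; returns a dict with "pixels" (384x512x3 uint8, blue, green, red), "intrinsics" (3x3 intrinsics, pixels), "extrinsics" (4x4, takes a point from camera to world coordinates). Camera axes: x right, y down, z forward; pixel columns grow to the right and rows downward; lengths in m; the calibration is good to about 2 mm. A picture is of the moment at which its call begins. There is no depth.
- order.hand_in(): hands the job in, once; it reports no verdict.
The state is a dict: "time_s": time; "joint_positions": joint angles; "qvel": joint speeds; "tau": joint torques, N m; "position": TCP position; "tcp_rot": TCP orientation; "force": force on the tool from outside, world axes, zero at the start; "moment": the same for the moment, N m; "opening": opening from 0.0 (shut) to 1.0 (fully open).
Only numpy, scipy, OpenCV 4.12 (cv2) and the standard library are available. Lean on these libraries where they do the work, as an engineer would, in place of code of your own. Each camera call takes 0.05 s, during which the arm holds its last target. There are 200 camera calls.

## Task

Open the driver compartment of the light box. Its brass captive screw is already undone from the box below, so draw it up against its spring and, keeping a light pull on it, turn it anticlockwise until the thread in its collar takes and winds it up to its stop, without straining the thread; let go, and it must stay up by itself with the cover still shut. Then slide the cover all the way open by its black grip and let go, leaving the loupe, the film can and the bottle where they stand.

Things in the scene. Friction and masses are not known exactly. Their poses are not given: they have to be found in the camera images.
- light_box: Wooden light box fixed to the bench, 200 (x) by 400 (y) by 72 mm high; z up. Origin at bench height under the centre of the driver bay, its 140 mm end towards -y; the lit white panel (top 69 mm up) covers the rest towards +y. A grey cover plate (170 by 134 mm, top 69 mm up) shuts the bay, between guides 6 mm higher than the plate at x = -95 and +95 mm.
- cover (a joint): How far the cover is slid open, m: 0 shut, 0.078 fully open at its stop. It slides along the light box's -y, off the end of the box, with about 2.5 N of friction. While the screw is down its nose locks the cover, with 1.5 mm of play.
- cover_grip (a point): Centre of the black pull grip on the cover: a rib 60 mm long (along the box's x), 14 mm thick (y), 20 mm high, standing on the plate. This point is 10 mm above the plate and moves with the cover.
- screw: The captive thumbscrew, axis upright, on the cover, 77 mm from the grip towards +y: knurled brass head 22 mm across, 18 mm tall; when down its underside is 5 mm and its top 23 mm above the plate. Origin on the axis, 5 mm under the head (level with the plate's top when down). Rises and turns with the screw; about 0.05 N m of drag keeps it where it is left turned.
- screw_head (a point): Centre of the brass head, on the screw's axis: 14 mm above the plate when the screw is down, 9 mm below the head's top; rises with it.
- screw_lift (a joint): How far the screw is drawn up, m. 0 = down; a spring pushes it down with 2 N there, growing 0.2 N per mm. Pulled straight up it meets the start of the collar's thread somewhere between 5 and 10 mm, depending on how it is turned. Wound up, it meets a firm turning stop at about 15 mm. Above 13.5 mm it counts as parked (its nose is clear of the hole in the box).
- collar: Flange 26 mm across, 4 mm high, on the plate round the screw, origin on the axis at the plate's top. Hidden right-hand two-start thread, 10 mm rise per turn anticlockwise. Held up lightly against it (3 to 8 N over the spring) and turned anticlockwise from above, the screw takes within half a turn, near 9.5 mm, climbs 0.6 turn and stays put; not taken, it drops back. Over 16 N spoils it.
- loupe: Bystander: film loupe 42 mm across and 42 mm tall, clear skirt, black top, standing on the lit panel. Origin under its centre.
- film_can: Bystander: black film can with a grey lid, 34 mm across, 51 mm tall, standing on the bench on the far (+x) side of the driver bay. Origin under its centre.
- bottle: Bystander: blue plastic bottle with a white cap, 72 mm across, 205 mm tall, standing on the bench on the far (+x) side of the light box. Origin under its centre.

How it is judged:
By the outcome, as a careful person would: the job done as asked, in the order asked, and still so for the second after the job is handed in, with the robot touching nothing.
It also fails if it takes over 72 s, if anything falls off the work surface, if the arm or the gripper's body presses on something with over 40 N, if the wrist force passes 120 N, or if a joint passes its speed limit or range.

## Working session

There is one attempt and no reset: what is moved stays moved. The work goes in short steps, Python scripts to look and compute and a tool call to move; the robot and the scene stay as the last step left them, time stands still between calls to the robot, and variables do not carry over. Pictures are saved under pics/ and viewed, about 8 in all and at most 12, crops included, and the job is handed in when it is done.

Besides the shell and the picture viewer there is one more tool, called after "Call:" as name(argument=value, ...) on one line, values as JSON. servo_tool: Moves the arm, as the interface text tells. Its arguments: {"type":"object","properties":{"targets":{"type":"array","items":{"type":"array"}},"gripper":{"type":"number"}},"required":["targets"]}

```bash
mkdir -p pics; cat > h.py <<'E'
import numpy as np,cv2
from rig import telemetry,eyes,order,bot
def ray(c,u,v,z):
    K=np.array(c["intrinsics"]);T=np.array(c["extrinsics"])
    d=T[:3,:3]@np.linalg.solve(K,[u,v,1.]);o=T[:3,3]
    return o+d*(z-o[2])/d[2]
def proj(c,p):
    K=np.array(c["intrinsics"]);T=np.linalg.inv(np.array(c["extrinsics"]))
    q=K@(T[:3,:3]@np.array(p)+T[:3,3]);return q[:2]/q[2]
E
python3 - <<'E'
from h import *
for n in("top","side"):
    c=eyes.capture(n);cv2.imwrite(f"pics/{n}0.png",c["pixels"]);print(n,np.round(c["intrinsics"],1).tolist(),np.round(c["extrinsics"],3).tolist())
s=telemetry.read_state();print({k:np.round(v,3).tolist() for k,v in s.items()})
E
```

```text
top [[434.7, 0.0, 260.8], [0.0, 434.7, 192.4], [0.0, 0.0, 1.0]] [[0.008, -0.99, 0.141, 0.502], [-0.999, -0.014, -0.043, 0.051], [0.045, -0.141, -0.989, 0.764], [0.0, 0.0, 0.0, 1.0]]
side [[441.0, 0.0, 251.4], [0.0, 441.0, 191.0], [0.0, 0.0, 1.0]] [[0.934, -0.207, 0.291, 0.371], [-0.357, -0.553, 0.753, -0.547], [0.005, -0.807, -0.59, 0.541], [0.0, 0.0, 0.0, 1.0]]
{'time_s': 0.1, 'joint_positions': [-78.583, 30.274, 82.147, -0.0, 67.688, -10.227], 'qvel': [-0.032, -0.167, -0.217, -0.013, 0.037, 0.027], 'tau': [-0.001, -44.099, -17.715, 0.064, 0.053, -0.0], 'position': [0.23, -0.58, 0.187], 'tcp_rot': [[0.929, 0.369, -0.0], [0.369, -0.929, 0.002], [0.0, -0.002, -1.0]], 'force': [0.06, 0.209, 0.042], 'moment': [-0.019, -0.007, -0.014], 'opening': 0.996}
```

View pics/top0.png

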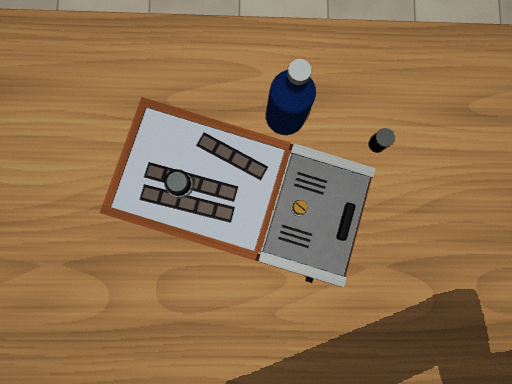

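View pics/side0.png

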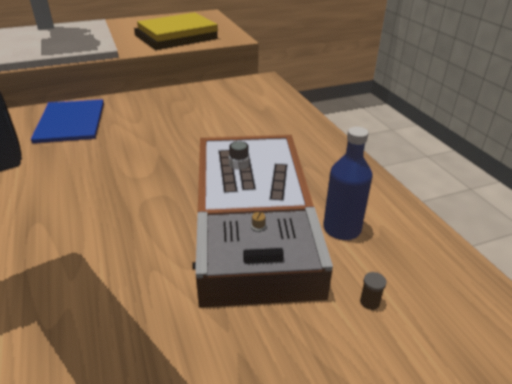

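Top view: screw is near (300,207), grip near (346,221), can at (381,140) and bottle at (291,97). Side view: screw near (258,219), grip near (263,256). I'll enlarge both for precise pixels.

```bash
python3 - <<'E'
from h import *
a=cv2.imread("pics/top0.png")[140:290,250:400];b=cv2.imread("pics/side0.png")[190:310,180:340]
a=cv2.resize(a,(400,400),interpolation=cv2.INTER_CUBIC);b=cv2.resize(b,(400,300),interpolation=cv2.INTER_CUBIC)
b=cv2.copyMakeBorder(b,0,100,0,0,cv2.BORDER_CONSTANT)
cv2.imwrite("pics/crop.png",np.hstack([a,b]))
c=eyes.capture("top");s=eyes.capture("side")
for u,v,z in((300,207.5,.092),(346,221,.089),(291,147,.075),(374,172,.075),(260,257,.075),(345,284,.075),(146,100,.072),(104,212,.072)):print(u,v,ray(c,u,v,z).round(4))
for u,v,z in((258.5,217,.092),(263,250,.089)):print(u,v,ray(s,u,v,z).round(4))
E
```

```text
300 207.5 [ 0.5749 -0.0397  0.092 ]
346 221 [ 0.5549 -0.1126  0.089 ]
291 147 [ 0.6759 -0.0277  0.075 ]
374 172 [ 0.6366 -0.1638  0.075 ]
260 257 [0.4978 0.0215 0.075 ]
345 284 [ 0.4569 -0.1125  0.075 ]
146 100 [0.7511 0.2106 0.072 ]
104 212 [0.566  0.2678 0.072 ]
258.5 217 [ 0.5774 -0.0436  0.092 ]
263 250 [ 0.557  -0.1132  0.089 ]
```

View pics/crop.png

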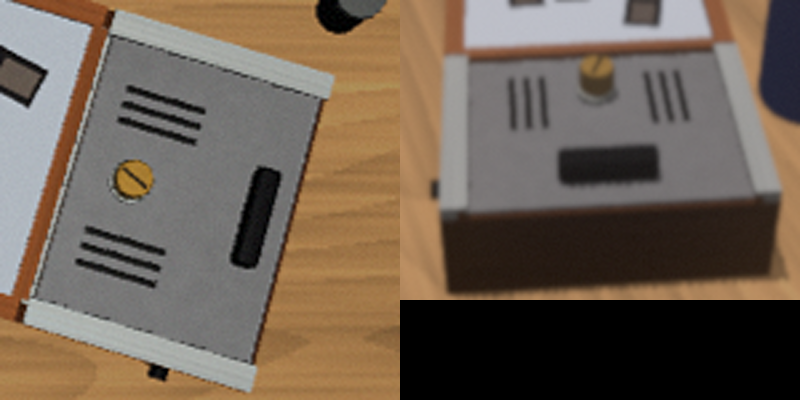

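Crop: head top centre at top-image (299.9,207.1) and side-image (258.8,214.8); grip centre at top-image (346,221.4). The box axis is yawed about -16°.

```bash
cat >> h.py <<'E'
from scipy.spatial.transform import Rotation as R
def st():
    s=telemetry.read_state()
    print("t",round(s["time_s"],2),"p",np.round(s["position"],4),"yaw",round(np.degrees(np.arctan2(s["tcp_rot"][1][0],s["tcp_rot"][0][0])),2),"F",np.round(s["force"],1),"M",np.round(s["moment"],2),"op",round(s["opening"],3),"j6",np.round(s["joint_positions"][5],1));return s
def plan(p,yaw):
    s=st();A=np.array(s["tcp_rot"]);y=np.radians(yaw)
    B=np.array([[np.cos(y),np.sin(y),0],[np.sin(y),-np.cos(y),0],[0,0,-1]])
    print("shift",(A.T@(np.array(p)-s["position"])).round(4),"turn",R.from_matrix(A.T@B).as_rotvec().round(4))
E
python3 - <<'E'
from h import *
c=eyes.capture("top");s=eyes.capture("side")
sc=(ray(c,299.9,207.1,.092)+ray(s,258.8,214.8,.092))/2
print(ray(c,299.9,207.1,.092),ray(s,258.8,214.8,.092),"cap",ray(c,299.5,70,.205),ray(s,357,133,.205),"base",ray(s,345,232,0),"can",ray(c,385,137,.051),ray(s,374,279,.051))
plan([sc[0],sc[1],.15],-64)
print(bot.tcp_to_grasp)
E
```

```text
[ 0.57555712 -0.0395703   0.092     ] [ 0.57990309 -0.03862091  0.092     ] cap [ 0.75079181 -0.02466646  0.205     ] [ 0.74781767 -0.03140422  0.205     ] base [ 0.75347628 -0.03700012  0.        ] can [ 0.70260354 -0.19215941  0.051     ] [ 0.70355432 -0.19170563  0.051     ]
t 0.3 p [ 0.2305 -0.5807  0.1877] yaw 21.65 F [ 0.3  0.2 -0.2] M [-0.09  0.01 -0.02] op 1.001 j6 -10.2
shift [ 0.5225 -0.3752  0.038 ] turn [-6.0000e-04  4.0000e-04  1.4949e+00]
0.0187
```

Call:
servo_tool(targets=[[[0.04, -0.03, 0], [0, 0, 0.1]], [[0.08, -0.06, 0], [0, 0, 0.2]], [[0.125, -0.09, 0], [0, 0, 0.32]], [[0.17, -0.12, 0], [0, 0, 0.45]], [[0.215, -0.155, 0], [0, 0, 0.6]], [[0.26, -0.19, 0], [0, 0, 0.75]], [[0.305, -0.22, 0], [0, 0, 0.9]], [[0.35, -0.25, 0], [0, 0, 1.05]], [[0.4, -0.285, 0], [0, 0, 1.2]], [[0.445, -0.32, 0], [0, 0, 1.35]], [[0.49, -0.35, 0], [0, 0, 1.45]], [[0.522, -0.375, 0.03], [0, 0, 1.495]]], gripper=0.05)

```text
time_s: 1.8
position: [0.5812, -0.0383, 0.1601]
tcp_rot: [[0.438, -0.899, 0.007], [-0.899, -0.438, -0.002], [0.005, -0.006, -1.0]]
force: [-0.6, -0.6, 0.1]
opening: 0.571
```

```bash
python3 - <<'E'
from h import *
plan([.577,-.039,.077],-64)
c=eyes.capture("top")["pixels"][120:300,220:400];s=eyes.capture("side")["pixels"][150:310,170:340]
cv2.imwrite("pics/c1.png",np.hstack([cv2.resize(c,(400,400)),cv2.resize(s,(400,400))]))
E
```

```text
t 1.8 p [ 0.5812 -0.0383  0.1601] yaw -64.03 F [-0.6 -0.6  0.1] M [ 0.05 -0.01 -0.04] op 0.571 j6 139.3
shift [-0.0016  0.0045  0.0831] turn [-0.0059 -0.0049 -0.0005]
```

View pics/c1.png

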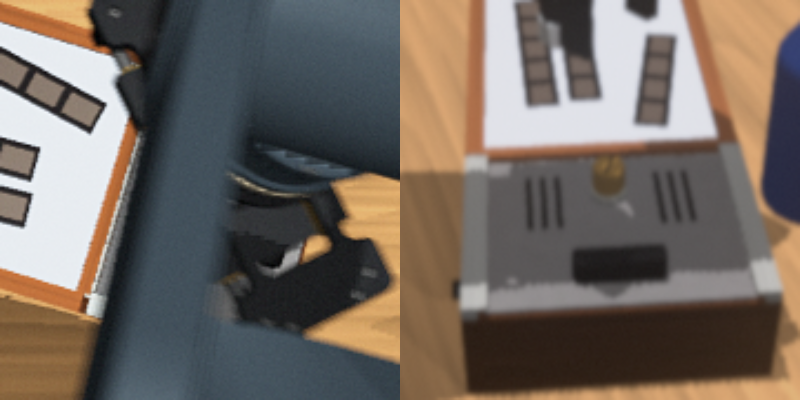

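The arm hides the screw from the top camera. In the side view the screw head is at about (609,175) in the crop and clear, and the fingers are above it. I'll settle, level the tool and descend part way.

Call:
servo_tool(targets=[[[0, 0, 0], [0, 0, 0]], [[0, 0, 0.01], [0, 0, 0]], [[0, 0, 0.02], [0, 0, 0]], [[0, 0, 0.03], [0, 0, 0]], [[0, 0, 0.04], [0, 0, 0]], [[0, 0, 0.04], [0, 0, 0]], [[0, 0, 0.04], [0, 0, 0]]])

```text
time_s: 2.78
position: [0.5776, -0.0398, 0.1181]
tcp_rot: [[0.438, -0.899, 0.0], [-0.899, -0.438, -0.0], [0.0, -0.0, -1.0]]
force: [0.1, -0.3, -0.1]
opening: 0.574
```

```bash
python3 - <<'E'
from h import *
plan([.577,-.039,.077],-64)
s=eyes.capture("side");cv2.imwrite("pics/c2.png",cv2.resize(s["pixels"][140:300,160:360],(800,600),interpolation=cv2.INTER_CUBIC))
E
```

```text
t 2.77 p [ 0.5776 -0.0398  0.1181] yaw -64.01 F [ 0.1 -0.3 -0.1] M [0.12 0.01 0.01] op 0.574 j6 139.0
shift [-0.001   0.0002  0.0411] turn [-0.0002 -0.0002 -0.0002]
```

View pics/c2.png

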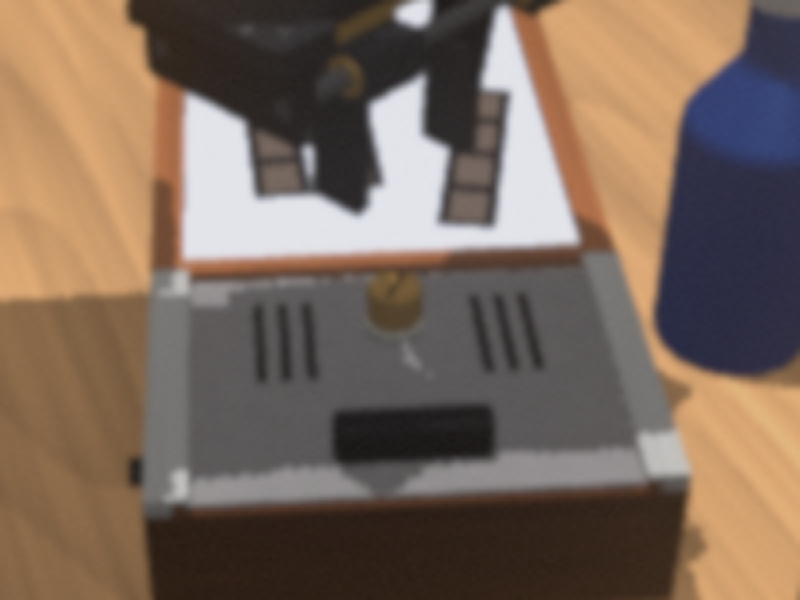

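Picture: fingertips end near (345,205) and (455,145), midpoint (400,175); the screw head top is near (395,282). They line up in the column direction, so I'll descend.

Call:
servo_tool(targets=[[[0, 0, 0.008], [0, 0, 0]], [[-0.001, 0, 0.016], [0, 0, 0]], [[-0.001, 0, 0.024], [0, 0, 0]], [[-0.001, 0, 0.032], [0, 0, 0]], [[-0.001, 0, 0.038], [0, 0, 0]], [[-0.001, 0, 0.041], [0, 0, 0]], [[-0.001, 0, 0.041], [0, 0, 0]]])

```text
time_s: 3.7
position: [0.577, -0.0389, 0.0768]
tcp_rot: [[0.438, -0.899, -0.0], [-0.899, -0.438, 0.0], [-0.0, 0.0, -1.0]]
force: [0.6, 1.3, 0.0]
opening: 0.575
```

Call:
servo_tool(targets=[[[0, 0, 0], [0, 0, 0]], [[0, 0, 0], [0, 0, 0]], [[0, 0, 0], [0, 0, 0]], [[0, 0, 0], [0, 0, 0]], [[0, 0, 0], [0, 0, 0]], [[0, 0, 0], [0, 0, 0]]], gripper=0.0)

```text
time_s: 4.45
position: [0.577, -0.0389, 0.0771]
tcp_rot: [[0.438, -0.899, -0.0], [-0.899, -0.438, 0.0], [-0.0, 0.0, -1.0]]
force: [0.2, -0.9, 0.3]
opening: 0.022
```

```bash
python3 -c "from h import *;st()"
```

```text
t 4.45 p [ 0.577  -0.0389  0.0771] yaw -64.01 F [ 0.2 -0.9  0.3] M [ 0.15 -0.   -0.02] op 0.022 j6 139.1
```

The fingers closed to 2 mm, so they missed the head. I'll look.

```bash
python3 - <<'E'
from h import *
s=eyes.capture("side");t=eyes.capture("top");p=telemetry.read_state()["position"]
print(proj(s,p),proj(t,p),proj(s,[.577,-.039,.092]))
cv2.imwrite("pics/c3.png",np.hstack([cv2.resize(s["pixels"][170:290,180:330],(480,384),interpolation=cv2.INTER_CUBIC),cv2.resize(t["pixels"][140:290,250:370],(307,384))]))
E
```

```text
[257.045902   222.42898907] [298.20982093 207.21285396] [257.20639147 215.34213812]
```

View pics/c3.png

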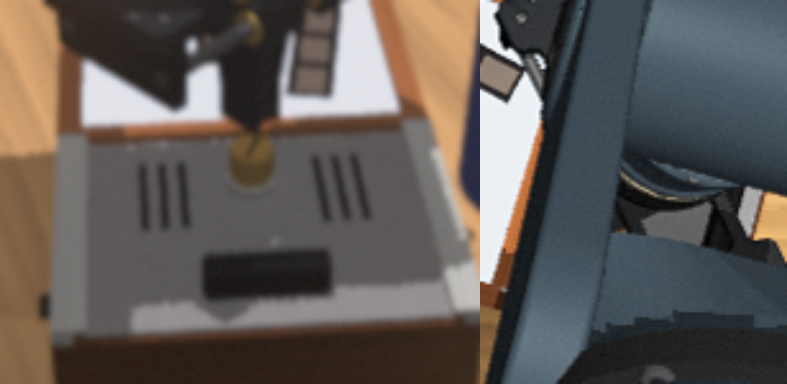

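The fingertips appear at side pixel (258.8,211.6), but the calibration puts the TCP at (257,222.4). The tip is therefore either about 33 mm higher or about 33 mm further +y than reported. I'll overlay predicted points on both cameras to tell which.

```bash
python3 - <<'E'
from h import *
S=telemetry.read_state();p=np.array(S["position"]);A=np.array(S["tcp_rot"])
out=[]
for n,(x,y,w,h) in dict(side=(180,60,160,180),top=(220,60,213,240)).items():
    c=eyes.capture(n);k=600/h if n=="side" else 2.5
    k=3.2 if n=="side" else 2.4
    im=cv2.resize(c["pixels"][y:y+h,x:x+w],None,fx=k,fy=k,interpolation=cv2.INTER_CUBIC)
    for l,col in(([0,0,0],(0,0,255)),([0,0,-.07],(0,255,0)),([0,.095,-.07],(0,255,0)),([0,-.095,-.07],(0,255,0)),([.037,0,-.07],(255,255,0)),([-.037,0,-.07],(255,255,0)),([0,0,-.034],(255,0,255))):
        q=(proj(c,p+A@np.array(l))-[x,y])*k
        cv2.circle(im,tuple(int(i) for i in q),3,col,1)
    out.append(im[:576])
cv2.imwrite("pics/c4.png",cv2.resize(out[0],(400,450)) if 0 else np.hstack([cv2.resize(o,(390,int(o.shape[0]*390/o.shape[1])))[:438] for o in out]))
print([o.shape for o in out]);st()
E
```

```text
[(576, 512, 3), (576, 511, 3)]
t 4.65 p [ 0.577  -0.0389  0.077 ] yaw -64.01 F [ 0.2 -0.2 -0.3] M [ 0.1  -0.04 -0.03] op 0.004 j6 139.1
```

View pics/c4.png

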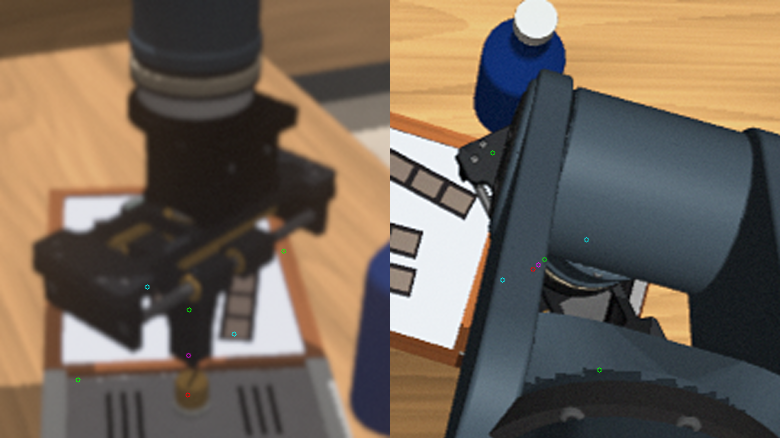

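The top overlay matches the gripper body horizontally. In the side view the visible fingertip sits on the marker 34 mm up the fingers from the reported TCP. So the tip is really about 33 mm higher than the reading, and x and y are right. I'll open, descend in small steps and watch the force.

Call:
servo_tool(targets=[[[0, 0, 0], [0, 0, 0]], [[0, 0, 0], [0, 0, 0]], [[0, 0, 0], [0, 0, 0]], [[0, 0, 0], [0, 0, 0]], [[0, 0, 0.003], [0, 0, 0]], [[0, 0, 0.006], [0, 0, 0]], [[0, 0, 0.009], [0, 0, 0]], [[0, 0, 0.012], [0, 0, 0]], [[0, 0, 0.012], [0, 0, 0]]], gripper=0.05)

```text
time_s: 5.78
position: [0.5767, -0.0388, 0.0647]
tcp_rot: [[0.438, -0.899, -0.001], [-0.899, -0.438, 0.0], [-0.0, 0.001, -1.0]]
force: [-0.2, -0.7, 0.4]
opening: 0.575
```

The reading is now below the plate's top with no contact, which confirms the height offset. Continuing.

Call:
servo_tool(targets=[[[0, 0, 0.002], [0, 0, 0]], [[0, 0, 0.004], [0, 0, 0]], [[0, 0, 0.006], [0, 0, 0]], [[0, 0, 0.008], [0, 0, 0]], [[0, 0, 0.01], [0, 0, 0]], [[0, 0, 0.01], [0, 0, 0]]])

```text
time_s: 6.52
position: [0.5768, -0.0389, 0.0548]
tcp_rot: [[0.438, -0.899, -0.0], [-0.899, -0.438, 0.0], [-0.0, 0.0, -1.0]]
force: [-0.9, 0.6, 0.3]
opening: 0.576
```

```bash
python3 - <<'E'
from h import *
st();s=eyes.capture("side");t=eyes.capture("top")
a=cv2.resize(s["pixels"][160:270,200:320],(654,600),interpolation=cv2.INTER_CUBIC)
cv2.imwrite("pics/c5.png",a)
E
```

```text
t 6.53 p [ 0.5768 -0.0389  0.0548] yaw -64.01 F [-0.9  0.6  0.3] M [ 0.1  -0.01  0.  ] op 0.576 j6 139.1
```

View pics/c5.png

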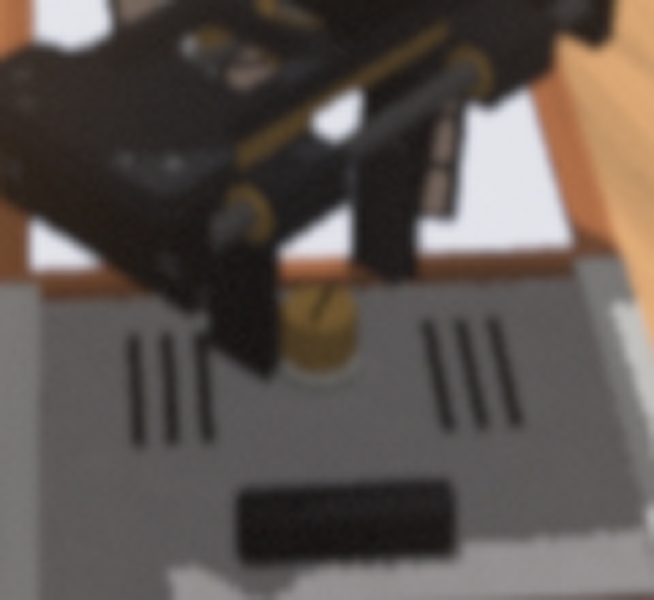

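Picture: the fingers straddle the head. The left tip's lower corner is at (270,380), the right tip's at (410,280), and the head is centred at (318,330). I'll compute the true tip height.

```bash
python3 - <<'E'
from h import *
s=eyes.capture("side");S=telemetry.read_state();p=np.array(S["position"]);A=np.array(S["tcp_rot"])
for z in(0,.02,.025,.03,.035):
  f=lambda l:((proj(s,p+A@np.array(l))-[200,160])*5.4545).round()
  print(z,f([.0095,.025,-z]),f([.0095,-.025,-z]),f([.0095,-.036,-z]))
print(((proj(s,[.577,-.039,.092])-[200,160])*5.4545).round(),((proj(s,[.577,-.039,.069])-[200,160])*5.4545).round())
E
```

```text
0 [277. 452.] [388. 371.] [412. 354.]
0.02 [277. 401.] [390. 321.] [414. 304.]
0.025 [277. 388.] [391. 308.] [415. 291.]
0.03 [277. 375.] [391. 295.] [415. 278.]
0.035 [277. 362.] [392. 282.] [416. 265.]
[312. 302.] [311. 361.]
```

The offset is about 29 mm, so the tips are near z = 0.084. I'll go 7 mm lower and shift 2 mm in +x, then close.

Call:
servo_tool(targets=[[[0, -0.001, 0.002], [0, 0, 0]], [[0.001, -0.002, 0.004], [0, 0, 0]], [[0.001, -0.002, 0.006], [0, 0, 0]], [[0.001, -0.002, 0.007], [0, 0, 0]], [[0.001, -0.002, 0.007], [0, 0, 0]]])

```text
time_s: 7.3
position: [0.5791, -0.0389, 0.0479]
tcp_rot: [[0.438, -0.899, -0.0], [-0.899, -0.438, 0.0], [-0.0, 0.0, -1.0]]
force: [-1.3, 0.9, -0.4]
opening: 0.572
```

Call:
servo_tool(targets=[[[0, 0, 0], [0, 0, 0]], [[0, 0, 0], [0, 0, 0]], [[0, 0, 0], [0, 0, 0]], [[0, 0, 0], [0, 0, 0]], [[0, 0, 0], [0, 0, 0]], [[0, 0, 0], [0, 0, 0]]], gripper=0.0)

```text
time_s: 8.05
position: [0.5781, -0.0393, 0.048]
tcp_rot: [[0.439, -0.899, -0.002], [-0.899, -0.439, -0.001], [-0.001, 0.002, -1.0]]
force: [-4.3, -4.8, 2.1]
opening: 0.236
```

```bash
python3 -c "from h import *;st()"
```

```text
t 8.05 p [ 0.5781 -0.0393  0.048 ] yaw -63.98 F [-4.3 -4.8  2.1] M [-0.48  0.78  0.06] op 0.236 j6 139.1
```

The head is gripped (20.5 mm opening). I'll relieve the side load and draw it up.

Call:
servo_tool(targets=[[[0, 0.001, 0], [0, 0, 0]], [[0, 0.001, -0.001], [0, 0, 0]], [[0, 0.001, -0.002], [0, 0, 0]], [[0, 0.001, -0.003], [0, 0, 0]], [[0, 0.001, -0.004], [0, 0, 0]], [[0, 0.001, -0.005], [0, 0, 0]], [[0, 0.001, -0.005], [0, 0, 0]]])

```text
time_s: 8.93
position: [0.5781, -0.0394, 0.0531]
tcp_rot: [[0.438, -0.899, -0.001], [-0.899, -0.438, -0.0], [-0.0, 0.0, -1.0]]
force: [-1.6, -3.6, -3.3]
opening: 0.237
```

```bash
python3 -c "from h import *;st()"
```

```text
t 8.93 p [ 0.5781 -0.0394  0.0531] yaw -64.01 F [-1.6 -3.6 -3.3] M [-0.39  0.51  0.07] op 0.237 j6 139.1
```

Call:
servo_tool(targets=[[[0, 0, -0.0005], [0, 0, 0]], [[0, 0, -0.001], [0, 0, 0]], [[0, 0, -0.0015], [0, 0, 0]], [[0, 0, -0.0015], [0, 0, 0]]])

```text
time_s: 9.43
position: [0.5781, -0.0393, 0.0545]
tcp_rot: [[0.438, -0.899, -0.001], [-0.899, -0.438, 0.0], [-0.0, 0.0, -1.0]]
force: [-2.7, -3.1, -4.0]
opening: 0.235
```

Call:
servo_tool(targets=[[[0, 0, -0.0005], [0, 0, 0]], [[0, 0, -0.001], [0, 0, 0]], [[0, 0, -0.001], [0, 0, 0]]])

```text
time_s: 9.8
position: [0.5781, -0.0393, 0.0551]
tcp_rot: [[0.438, -0.899, -0.001], [-0.899, -0.438, 0.0], [-0.0, 0.001, -1.0]]
force: [-2.0, -4.0, -8.3]
opening: 0.237
```

It has met the thread start at about 7 mm lift with a 4.9 N excess. I'll turn anticlockwise (negative about tool z) with a matching rise, cautiously at first.

Call:
servo_tool(targets=[[[0, 0, -0.0001], [0, 0, -0.06]], [[0, 0, -0.0002], [0, 0, -0.12]], [[0, 0, -0.0003], [0, 0, -0.18]], [[0, 0, -0.0004], [0, 0, -0.24]], [[0, 0, -0.0005], [0, 0, -0.3]], [[0, 0, -0.0005], [0, 0, -0.3]]])

```text
time_s: 10.55
position: [0.578, -0.0394, 0.0556]
tcp_rot: [[0.684, -0.73, -0.001], [-0.73, -0.684, 0.0], [-0.001, 0.001, -1.0]]
force: [-2.3, -4.7, -8.8]
opening: 0.237
```

```bash
python3 -c "from h import *;st()"
```

```text
t 10.55 p [ 0.578  -0.0394  0.0556] yaw -46.86 F [-2.3 -4.7 -8.8] M [-0.61  0.45  0.01] op 0.237 j6 121.9
```

Call:
servo_tool(targets=[[[0, 0.0003, -0.0002], [0, 0, -0.08]], [[0, 0.0005, -0.0003], [0, 0, -0.16]], [[0, 0.0005, -0.0004], [0, 0, -0.24]], [[0, 0.0005, -0.0005], [0, 0, -0.32]], [[0, 0.0005, -0.0006], [0, 0, -0.4]], [[0, 0.0005, -0.0008], [0, 0, -0.48]], [[0, 0.0005, -0.0009], [0, 0, -0.56]], [[0, 0.0005, -0.001], [0, 0, -0.64]], [[0, 0.0005, -0.0011], [0, 0, -0.7]], [[0, 0.0005, -0.0011], [0, 0, -0.7]]])

```text
time_s: 11.8
position: [0.578, -0.0395, 0.0568]
tcp_rot: [[0.993, -0.118, -0.0], [-0.118, -0.993, 0.0], [-0.0, -0.0, -1.0]]
force: [-2.0, -2.0, -10.4]
opening: 0.236
```

Call:
servo_tool(targets=[[[0, 0, 0], [0, 0, -0.08]], [[0, 0, -0.0001], [0, 0, -0.16]], [[0, 0, -0.0002], [0, 0, -0.24]], [[0, 0, -0.0003], [0, 0, -0.32]], [[0, 0, -0.0005], [0, 0, -0.4]], [[0, 0, -0.0006], [0, 0, -0.48]], [[0, 0, -0.0007], [0, 0, -0.56]], [[0, 0, -0.0008], [0, 0, -0.64]], [[0, 0, -0.0009], [0, 0, -0.7]], [[0, 0, -0.0009], [0, 0, -0.7]]])

```text
time_s: 13.05
position: [0.578, -0.0396, 0.0579]
tcp_rot: [[0.836, 0.549, 0.0], [0.549, -0.836, 0.0], [0.0, -0.0, -1.0]]
force: [-1.8, -3.9, -9.2]
opening: 0.237
```

```bash
python3 -c "from h import *;st()"
```

```text
t 13.05 p [ 0.578  -0.0396  0.0579] yaw 33.28 F [-1.8 -3.9 -9.2] M [-0.62  0.29  0.02] op 0.237 j6 41.7
```

Call:
servo_tool(targets=[[[0, 0, -0.0001], [0, 0, -0.08]], [[0, 0, -0.0002], [0, 0, -0.16]], [[0, 0, -0.0003], [0, 0, -0.24]], [[0, 0, -0.0004], [0, 0, -0.32]], [[0, 0, -0.0006], [0, 0, -0.4]], [[0, 0, -0.0007], [0, 0, -0.48]], [[0, 0, -0.0008], [0, 0, -0.56]], [[0, 0, -0.001], [0, 0, -0.64]], [[0, 0, -0.0011], [0, 0, -0.7]], [[0, 0, -0.0011], [0, 0, -0.7]]])

```text
time_s: 14.3
position: [0.5781, -0.0397, 0.059]
tcp_rot: [[0.286, 0.958, 0.0], [0.958, -0.286, -0.0], [0.0, 0.0, -1.0]]
force: [-1.5, -3.5, -10.3]
opening: 0.242
```

```bash
python3 -c "from h import *;st()"
```

```text
t 14.3 p [ 0.5781 -0.0397  0.059 ] yaw 73.37 F [ -1.5  -3.5 -10.3] M [-0.62  0.17  0.01] op 0.242 j6 1.7
```

Call:
servo_tool(targets=[[[0, 0, 0], [0, 0, -0.08]], [[0, 0, -0.0001], [0, 0, -0.16]], [[0, 0, -0.0002], [0, 0, -0.24]], [[0, 0, -0.0003], [0, 0, -0.32]], [[0, 0, -0.0005], [0, 0, -0.4]], [[0, 0, -0.0006], [0, 0, -0.48]], [[0, 0, -0.0007], [0, 0, -0.56]], [[0, 0, -0.0009], [0, 0, -0.64]], [[0, 0, -0.001], [0, 0, -0.7]], [[0, 0, -0.001], [0, 0, -0.7]]])

```text
time_s: 15.55
position: [0.5783, -0.0397, 0.0601]
tcp_rot: [[-0.398, 0.917, 0.001], [0.917, 0.398, -0.0], [-0.0, 0.001, -1.0]]
force: [-0.3, -3.6, -10.6]
opening: 0.238
```

Call:
servo_tool(targets=[[[0, 0, -0.0001], [0, 0, -0.08]], [[0, 0, -0.0002], [0, 0, -0.16]], [[0, 0, -0.0003], [0, 0, -0.24]], [[0, 0, -0.0004], [0, 0, -0.32]], [[0, 0, -0.0005], [0, 0, -0.4]], [[0, 0, -0.0007], [0, 0, -0.48]], [[0, 0, -0.0008], [0, 0, -0.56]], [[0, 0, -0.0009], [0, 0, -0.64]], [[0, 0, -0.001], [0, 0, -0.7]], [[0, 0, -0.001], [0, 0, -0.7]]])

```text
time_s: 16.8
position: [0.5783, -0.0396, 0.061]
tcp_rot: [[-0.895, 0.445, 0.001], [0.445, 0.895, 0.0], [-0.001, 0.0, -1.0]]
force: [-1.1, -3.3, -11.5]
opening: 0.235
```

```bash
python3 -c "from h import *;st()"
```

```text
t 16.8 p [ 0.5783 -0.0396  0.061 ] yaw 153.57 F [ -1.1  -3.3 -11.5] M [-0.46 -0.1  -0.  ] op 0.235 j6 -78.6
```

Call:
servo_tool(targets=[[[0, 0, 0], [0, 0, -0.08]], [[0, 0, -0.0001], [0, 0, -0.16]], [[0, 0, -0.0002], [0, 0, -0.24]], [[0, 0, -0.0003], [0, 0, -0.32]], [[0, 0, -0.0005], [0, 0, -0.4]], [[0, 0, -0.0006], [0, 0, -0.48]], [[0, 0, -0.0007], [0, 0, -0.56]], [[0, 0, -0.0009], [0, 0, -0.64]], [[0, 0, -0.001], [0, 0, -0.7]], [[0, 0, -0.001], [0, 0, -0.7]]])

```text
time_s: 18.05
position: [0.5783, -0.0395, 0.0623]
tcp_rot: [[-0.972, -0.236, 0.001], [-0.236, 0.972, 0.0], [-0.001, 0.0, -1.0]]
force: [-0.2, -1.7, -9.0]
opening: 0.239
```

```bash
python3 -c "from h import *;st()"
```

```text
t 18.05 p [ 0.5783 -0.0395  0.0623] yaw -166.32 F [-0.2 -1.7 -9. ] M [-0.22 -0.05  0.01] op 0.239 j6 -118.7
```

Lift is now about 14.3 mm. I'll go the last stretch to the stop in smaller turns, watching the moment.

Call:
servo_tool(targets=[[[0, 0, -0.0001], [0, 0, -0.05]], [[0, 0, -0.0001], [0, 0, -0.1]], [[0, 0, -0.0002], [0, 0, -0.15]], [[0, 0, -0.0003], [0, 0, -0.2]], [[0, 0, -0.0004], [0, 0, -0.25]], [[0, 0, -0.0004], [0, 0, -0.25]]])

```text
time_s: 18.8
position: [0.5783, -0.0395, 0.0627]
tcp_rot: [[-0.883, -0.47, 0.001], [-0.47, 0.883, 0.0], [-0.001, -0.0, -1.0]]
force: [-0.5, -1.6, -9.6]
opening: 0.238
```

```bash
python3 -c "from h import *;st()"
```

```text
t 18.8 p [ 0.5783 -0.0395  0.0627] yaw -151.99 F [-0.5 -1.6 -9.6] M [-0.13 -0.08  0.04] op 0.238 j6 -133.0
```

Call:
servo_tool(targets=[[[0, 0, -0.0001], [0, 0, -0.05]], [[0, 0, -0.0001], [0, 0, -0.1]], [[0, 0, -0.0002], [0, 0, -0.15]], [[0, 0, -0.0002], [0, 0, -0.15]]])

```text
time_s: 19.3
position: [0.5783, -0.0394, 0.0629]
tcp_rot: [[-0.803, -0.596, 0.001], [-0.596, 0.803, 0.0], [-0.001, -0.0, -1.0]]
force: [-0.1, -0.9, -9.2]
opening: 0.24
```

```bash
python3 -c "from h import *;st()"
```

```text
t 19.3 p [ 0.5783 -0.0394  0.0629] yaw -143.39 F [-0.1 -0.9 -9.2] M [-0.11 -0.1   0.03] op 0.24 j6 -141.6
```

Call:
servo_tool(targets=[[[0, 0, 0], [0, 0, -0.04]], [[0, 0, -0.0001], [0, 0, -0.08]], [[0, 0, -0.0001], [0, 0, -0.12]], [[0, 0, -0.0001], [0, 0, -0.12]]])

```text
time_s: 19.8
position: [0.5783, -0.0394, 0.063]
tcp_rot: [[-0.725, -0.688, 0.001], [-0.688, 0.725, 0.0], [-0.001, -0.0, -1.0]]
force: [0.4, -1.4, -8.8]
opening: 0.236
```

```bash
python3 -c "from h import *;st()"
```

```text
t 19.8 p [ 0.5783 -0.0394  0.063 ] yaw -136.51 F [ 0.4 -1.4 -8.8] M [-0.01 -0.09  0.03] op 0.236 j6 -148.5
```

Call:
servo_tool(targets=[[[0, 0, 0], [0, 0, -0.04]], [[0, 0, -0.0001], [0, 0, -0.08]], [[0, 0, -0.0002], [0, 0, -0.12]], [[0, 0, -0.0002], [0, 0, -0.12]]])

```text
time_s: 20.3
position: [0.5782, -0.0395, 0.0632]
tcp_rot: [[-0.638, -0.77, 0.001], [-0.77, 0.638, 0.0], [-0.001, -0.0, -1.0]]
force: [0.3, -0.3, -7.6]
opening: 0.237
```

```bash
python3 -c "from h import *;st()"
```

```text
t 20.3 p [ 0.5782 -0.0395  0.0632] yaw -129.62 F [ 0.3 -0.3 -7.6] M [ 0.1  -0.08  0.04] op 0.237 j6 -155.4
```

Lift is about 15.2 mm, but there's no firm stop yet and j6 is near its range. I'll ease the pull, release, turn back and regrip to find the stop.

Call:
servo_tool(targets=[[[0, 0, 0.0003], [0, 0, 0]], [[0, 0, 0.0006], [0, 0, 0]], [[0, 0, 0.0006], [0, 0, 0]], [[0, 0, 0.0006], [0, 0, 0]]])

```text
time_s: 20.8
position: [0.5782, -0.0395, 0.0628]
tcp_rot: [[-0.636, -0.771, 0.001], [-0.771, 0.636, 0.0], [-0.001, -0.0, -1.0]]
force: [0.1, 0.6, -4.4]
opening: 0.238
```

Call:
servo_tool(targets=[[[0, 0, 0], [0, 0, 0]], [[0, 0, 0], [0, 0, 0]], [[0, 0, 0], [0, 0, 0]], [[0, 0, 0], [0, 0, 0]], [[0, 0, 0], [0, 0, 0.15]], [[0, 0, 0], [0, 0, 0.3]], [[0, 0, 0], [0, 0, 0.45]], [[0, 0, 0], [0, 0, 0.6]], [[0, 0, 0], [0, 0, 0.75]], [[0, 0, 0], [0, 0, 0.9]], [[0, 0, 0], [0, 0, 0.9]]], gripper=0.045)

```text
time_s: 22.18
position: [0.578, -0.0398, 0.0625]
tcp_rot: [[-1.0, 0.017, 0.0], [0.017, 1.0, -0.0], [-0.0, -0.0, -1.0]]
force: [-0.5, 0.2, -0.2]
opening: 0.521
```

```bash
python3 - <<'E'
from h import *
st();s=eyes.capture("side")
cv2.imwrite("pics/c6.png",cv2.resize(s["pixels"][160:270,200:320],(654,600),interpolation=cv2.INTER_CUBIC))
E
```

```text
t 22.18 p [ 0.578  -0.0398  0.0625] yaw 179.02 F [-0.5  0.2 -0.2] M [ 0.08 -0.23  0.02] op 0.521 j6 -104.0
```

View pics/c6.png

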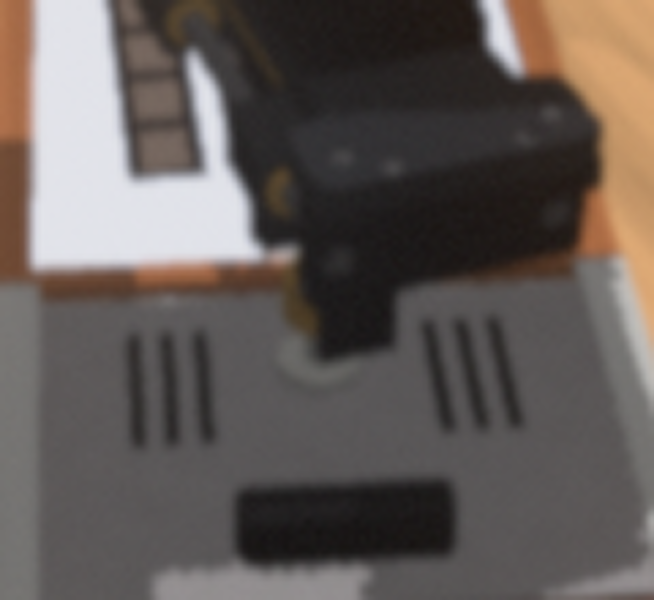

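The screw stays up on its own: its collar shows clear below the raised head, and the cover is still shut. Before regripping I'll check finger centring.

```bash
python3 - <<'E'
from h import *
s=eyes.capture("side");S=telemetry.read_state();p=np.array(S["position"]);A=np.array(S["tcp_rot"])
f=lambda q:((proj(s,q)-[200,160])*5.4545).round()
for x in(-.011,-.0095,.0095,.011):print(x,[f(p+A@np.array([x,y,-.029])) for y in(-.023,-.033)])
for r in (.575,.578,.580):print(r,f(np.array([r,-.0395,.107])),f(np.array([r,-.0395,.073])))
E
```

```text
-0.011 [array([380., 344.]), array([393., 365.])]
-0.0095 [array([375., 345.]), array([388., 366.])]
0.0095 [array([313., 359.]), array([326., 381.])]
0.011 [array([309., 360.]), array([321., 382.])]
0.575 [307. 264.] [306. 354.]
0.578 [317. 262.] [315. 351.]
0.58 [323. 261.] [321. 350.]
```

That's consistent and centred. Regripping, then turning on gently to find the stop.

Call:
servo_tool(targets=[[[0, 0, 0], [0, 0, 0]], [[0, 0, 0], [0, 0, 0]], [[0, 0, 0], [0, 0, 0]], [[0, 0, 0], [0, 0, 0]], [[0, 0, 0], [0, 0, 0]], [[0, 0, -0.0002], [0, 0, -0.05]], [[0, 0, -0.0003], [0, 0, -0.1]], [[0, 0, -0.0004], [0, 0, -0.15]], [[0, 0, -0.0004], [0, 0, -0.15]]], gripper=0.0)

```text
time_s: 23.4
position: [0.5779, -0.0396, 0.0627]
tcp_rot: [[-0.991, -0.13, -0.0], [-0.13, 0.991, 0.0], [0.0, 0.0, -1.0]]
force: [0.5, 0.5, -1.3]
opening: 0.239
```

```bash
python3 -c "from h import *;st()"
```

```text
t 23.4 p [ 0.5779 -0.0396  0.0627] yaw -172.52 F [ 0.5  0.5 -1.3] M [ 0.21 -0.17  0.01] op 0.239 j6 -112.5
```

Call:
servo_tool(targets=[[[0, 0, -0.0002], [0, 0, -0.05]], [[0, 0, -0.0003], [0, 0, -0.1]], [[0, 0, -0.0004], [0, 0, -0.15]], [[0, 0, -0.0004], [0, 0, -0.15]]])

```text
time_s: 23.9
position: [0.578, -0.0397, 0.063]
tcp_rot: [[-0.961, -0.276, -0.0], [-0.276, 0.961, 0.0], [0.0, 0.0, -1.0]]
force: [0.5, -0.7, -2.0]
opening: 0.239
```

```bash
python3 -c "from h import *;st()"
```

```text
t 23.9 p [ 0.578  -0.0397  0.063 ] yaw -163.95 F [ 0.5 -0.7 -2. ] M [ 0.16 -0.25 -0.03] op 0.239 j6 -121.0
```

Call:
servo_tool(targets=[[[0, 0, -0.0001], [0, 0, -0.05]], [[0, 0, -0.0002], [0, 0, -0.1]], [[0, 0, -0.0003], [0, 0, -0.15]], [[0, 0, -0.0003], [0, 0, -0.15]]])

```text
time_s: 24.4
position: [0.5779, -0.0397, 0.0633]
tcp_rot: [[-0.909, -0.417, -0.0], [-0.417, 0.909, 0.0], [0.0, 0.0, -1.0]]
force: [1.3, 0.5, -3.0]
opening: 0.237
```

```bash
python3 -c "from h import *;st()"
```

```text
t 24.4 p [ 0.5779 -0.0397  0.0633] yaw -155.38 F [ 1.3  0.5 -3. ] M [ 0.17 -0.28  0.02] op 0.237 j6 -129.6
```

Call:
servo_tool(targets=[[[0, 0, -0.0001], [0, 0, -0.05]], [[0, 0, -0.0001], [0, 0, -0.1]], [[0, 0, -0.0002], [0, 0, -0.15]], [[0, 0, -0.0002], [0, 0, -0.2]], [[0, 0, -0.0002], [0, 0, -0.2]]])

```text
time_s: 25.02
position: [0.5779, -0.0397, 0.0635]
tcp_rot: [[-0.808, -0.589, -0.0], [-0.589, 0.808, 0.0], [0.0, 0.0, -1.0]]
force: [1.4, -0.8, -3.8]
opening: 0.236
```

```bash
python3 -c "from h import *;st()"
```

```text
t 25.02 p [ 0.5779 -0.0397  0.0635] yaw -143.95 F [ 1.4 -0.8 -3.8] M [ 0.16 -0.25 -0.01] op 0.236 j6 -141.0
```

Call:
servo_tool(targets=[[[0, 0, -0.0001], [0, 0, -0.05]], [[0, 0, -0.0002], [0, 0, -0.1]], [[0, 0, -0.0002], [0, 0, -0.15]], [[0, 0, -0.0003], [0, 0, -0.2]], [[0, 0, -0.0003], [0, 0, -0.2]]])

```text
time_s: 25.65
position: [0.5779, -0.0397, 0.0635]
tcp_rot: [[-0.676, -0.737, -0.0], [-0.737, 0.676, 0.0], [-0.0, 0.0, -1.0]]
force: [2.3, -1.0, -7.6]
opening: 0.236
```

```bash
python3 -c "from h import *;st()"
```

```text
t 25.65 p [ 0.5779 -0.0397  0.0635] yaw -132.56 F [ 2.3 -1.  -7.6] M [ 0.05 -0.44 -0.39] op 0.236 j6 -152.4
```

The stop is reached (Mz jumped to -0.39 N m and the rise ended at about 15.5 mm). I'll back off the wind-up and ease the pull.

Call:
servo_tool(targets=[[[0, 0, 0.0003], [0, 0, 0.06]], [[0, 0, 0.0005], [0, 0, 0.1]], [[0, 0, 0.0006], [0, 0, 0.1]], [[0, 0, 0.0006], [0, 0, 0.1]]])

```text
time_s: 26.15
position: [0.578, -0.0397, 0.0635]
tcp_rot: [[-0.744, -0.668, 0.0], [-0.668, 0.744, -0.0], [0.0, -0.0, -1.0]]
force: [1.2, -0.1, -3.6]
opening: 0.237
```

```bash
python3 -c "from h import *;st()"
```

```text
t 26.15 p [ 0.578  -0.0397  0.0635] yaw -138.11 F [ 1.2 -0.1 -3.6] M [ 0.12 -0.33 -0.14] op 0.237 j6 -146.9
```

Call:
servo_tool(targets=[[[0, 0, 0.0002], [0, 0, 0]], [[0, 0, 0.0002], [0, 0, 0]], [[0, 0, 0.0002], [0, 0, 0]], [[0, 0, 0.0002], [0, 0, 0]], [[0, 0, -0.01], [0, 0, 0]], [[0, 0, -0.02], [0, 0, 0]], [[0, 0, -0.03], [0, 0, 0]], [[0, 0, -0.04], [0, 0, 0]], [[0, 0, -0.05], [0, 0, 0]], [[0, 0, -0.055], [0, 0, 0]], [[0, 0, -0.055], [0, 0, 0]]], gripper=0.045)

```text
time_s: 27.52
position: [0.5782, -0.0398, 0.1189]
tcp_rot: [[-0.744, -0.668, 0.001], [-0.668, 0.744, -0.0], [-0.0, -0.001, -1.0]]
force: [0.4, -0.3, -0.7]
opening: 0.517
```

```bash
python3 - <<'E'
from h import *
plan([.5563,-.1133,.09],163.8)
s=eyes.capture("side")
cv2.imwrite("pics/c7.png",cv2.resize(s["pixels"][160:290,190:330],(646,600),interpolation=cv2.INTER_CUBIC))
E
```

```text
t 27.52 p [ 0.5782 -0.0398  0.1189] yaw -138.1 F [ 0.4 -0.3 -0.7] M [ 0.11 -0.12  0.02] op 0.517 j6 -146.9
shift [ 0.0654 -0.0401  0.0289] turn [-4.000e-04  8.000e-04  1.014e+00]
```

View pics/c7.png

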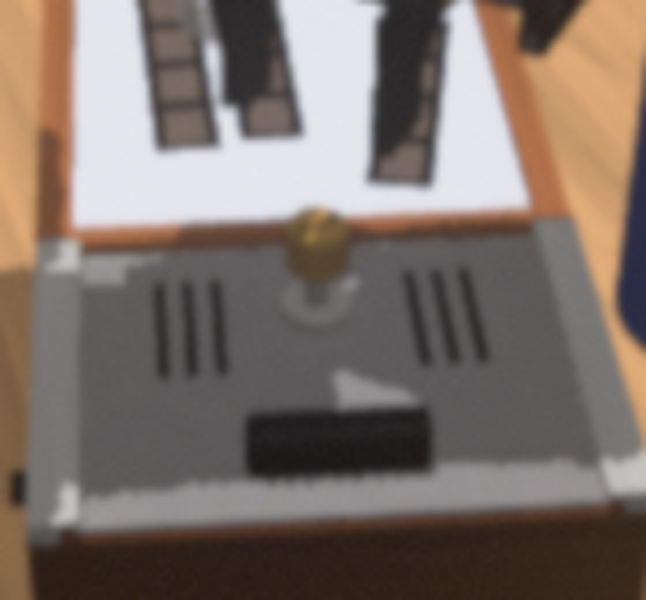

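The screw stays up by itself (head at (318,230), stem and collar visible below it), and the cover is shut with the grip at (340,440). Now over to the grip.

Call:
servo_tool(targets=[[[0.008, -0.005, 0], [0, 0, 0.13]], [[0.016, -0.01, 0], [0, 0, 0.26]], [[0.024, -0.015, 0], [0, 0, 0.39]], [[0.032, -0.02, 0], [0, 0, 0.52]], [[0.04, -0.025, 0], [0, 0, 0.65]], [[0.049, -0.03, 0], [0, 0, 0.78]], [[0.057, -0.035, 0], [0, 0, 0.9]], [[0.065, -0.04, 0], [0, 0, 1.014]], [[0.065, -0.04, 0], [0, 0, 1.014]], [[0.065, -0.04, 0.01], [0, 0, 1.014]], [[0.065, -0.04, 0.02], [0, 0, 1.014]], [[0.065, -0.04, 0.02], [0, 0, 1.014]]])

```text
time_s: 29.08
position: [0.5553, -0.1121, 0.097]
tcp_rot: [[-0.961, 0.278, -0.003], [0.278, 0.961, 0.001], [0.003, 0.0, -1.0]]
force: [0.3, 0.8, 0.1]
opening: 0.513
```

```bash
python3 -c "from h import *;plan([.5563,-.1133,.046],163.8)"
```

```text
t 29.07 p [ 0.5553 -0.1121  0.097 ] yaw 163.85 F [0.3 0.8 0.1] M [ 0.09 -0.05  0.01] op 0.513 j6 -96.6
shift [-0.0015 -0.0009  0.051 ] turn [ 0.0004 -0.0031  0.0008]
```

Call:
servo_tool(targets=[[[0, -0.001, 0.007], [0, 0, 0]], [[0, -0.001, 0.014], [0, 0, 0]], [[0, -0.001, 0.021], [0, 0, 0]], [[0, -0.001, 0.028], [0, 0, 0]], [[0, -0.001, 0.034], [0, 0, 0]], [[0, -0.001, 0.04], [0, 0, 0]], [[0, -0.001, 0.045], [0, 0, 0]], [[0, -0.001, 0.049], [0, 0, 0]], [[0, -0.001, 0.05], [0, 0, 0]], [[0, -0.001, 0.05], [0, 0, 0]]])

```text
time_s: 30.32
position: [0.5561, -0.1138, 0.0485]
tcp_rot: [[-0.96, 0.279, 0.0], [0.279, 0.96, -0.0], [-0.0, -0.0, -1.0]]
force: [-0.3, 0.3, 0.2]
opening: 0.517
```

Call:
servo_tool(targets=[[[0, 0, 0], [0, 0, 0]], [[0, 0, 0], [0, 0, 0]], [[0, 0, 0], [0, 0, 0]], [[0, 0, 0], [0, 0, 0]], [[0, 0, 0], [0, 0, 0]], [[0, 0, 0], [0, 0, 0]]], gripper=0.0)

```text
time_s: 31.08
position: [0.5561, -0.1137, 0.0485]
tcp_rot: [[-0.96, 0.279, 0.0], [0.279, 0.96, 0.0], [-0.0, 0.0, -1.0]]
force: [-0.4, 0.5, 0.5]
opening: 0.15
```

```bash
python3 -c "from h import *;st()"
```

```text
t 31.07 p [ 0.5561 -0.1137  0.0485] yaw 163.79 F [-0.4  0.5  0.5] M [ 0.22 -0.22 -0.01] op 0.15 j6 -96.6
```

The rib is gripped (13 mm). I'll pull along tool -y, gently at first.

Call:
servo_tool(targets=[[[0, -0.002, 0], [0, 0, 0]], [[0, -0.004, 0], [0, 0, 0]], [[0, -0.007, 0], [0, 0, 0]], [[0, -0.01, 0], [0, 0, 0]], [[0, -0.01, 0], [0, 0, 0]]])

```text
time_s: 31.7
position: [0.553, -0.124, 0.0485]
tcp_rot: [[-0.96, 0.279, -0.0], [0.279, 0.96, -0.0], [0.0, -0.001, -1.0]]
force: [-0.2, 1.2, 2.0]
opening: 0.157
```

It slides freely. Continuing towards the stop.

Call:
servo_tool(targets=[[[0, -0.006, 0], [0, 0, 0]], [[0, -0.012, 0], [0, 0, 0]], [[0, -0.018, 0], [0, 0, 0]], [[0, -0.024, 0], [0, 0, 0]], [[0, -0.03, 0], [0, 0, 0]], [[0, -0.036, 0], [0, 0, 0]], [[0, -0.042, 0], [0, 0, 0]], [[0, -0.048, 0], [0, 0, 0]], [[0, -0.054, 0], [0, 0, 0]], [[0, -0.06, 0], [0, 0, 0]], [[0, -0.064, 0], [0, 0, 0]], [[0, -0.064, 0], [0, 0, 0]]])

```text
time_s: 33.2
position: [0.5349, -0.1858, 0.0485]
tcp_rot: [[-0.96, 0.279, -0.001], [0.279, 0.96, -0.001], [0.0, -0.001, -1.0]]
force: [-2.0, 0.1, 4.1]
opening: 0.155
```

Call:
servo_tool(targets=[[[0, -0.001, 0], [0, 0, 0]], [[0, -0.002, 0], [0, 0, 0]], [[0, -0.003, 0], [0, 0, 0]], [[0, -0.004, 0], [0, 0, 0]], [[0, -0.005, 0], [0, 0, 0]], [[0, -0.005, 0], [0, 0, 0]]])

```text
time_s: 33.95
position: [0.5341, -0.1882, 0.0484]
tcp_rot: [[-0.96, 0.28, 0.0], [0.28, 0.96, 0.002], [0.0, 0.002, -1.0]]
force: [0.1, 6.2, 4.9]
opening: 0.155
```

```bash
python3 -c "
from h import *
s=st();print(np.linalg.norm(np.array(s['position'])[:2]-[.5561,-.1137]))"
```

```text
t 33.95 p [ 0.5341 -0.1882  0.0484] yaw 163.75 F [0.1 6.2 4.9] M [ 1.26 -0.2  -0.02] op 0.155 j6 -104.7
0.07768362999458225
```

At the stop (77.7 mm, force rising). Release and retreat upwards.

Call:
servo_tool(targets=[[[0, 0, 0], [0, 0, 0]], [[0, 0, 0], [0, 0, 0]], [[0, 0, 0], [0, 0, 0]], [[0, 0, 0], [0, 0, 0]], [[0, 0, -0.01], [0, 0, 0]], [[0, 0, -0.03], [0, 0, 0]], [[0, 0, -0.05], [0, 0, 0]], [[0, 0, -0.08], [0, 0, 0]], [[0, 0, -0.11], [0, 0, 0]], [[0, 0, -0.14], [0, 0, 0]], [[0, 0, -0.14], [0, 0, 0]]], gripper=0.045)

```text
time_s: 35.33
position: [0.5358, -0.1908, 0.1916]
tcp_rot: [[-0.96, 0.279, 0.006], [0.279, 0.96, -0.004], [-0.007, -0.002, -1.0]]
force: [0.4, -0.2, -0.5]
opening: 0.514
```

Call:
servo_tool(targets=[[[0.02, -0.02, 0], [0, 0, 0]], [[0.05, -0.05, 0], [0, 0, 0]], [[0.08, -0.08, 0], [0, 0, 0]], [[0.1, -0.12, 0], [0, 0, 0]], [[0.1, -0.16, 0], [0, 0, 0]], [[0.1, -0.2, 0], [0, 0, 0]], [[0.1, -0.22, 0], [0, 0, 0]], [[0.1, -0.22, 0], [0, 0, 0]], [[0.1, -0.22, 0], [0, 0, 0]]])

```text
time_s: 36.45
position: [0.3765, -0.3712, 0.1879]
tcp_rot: [[-0.96, 0.278, -0.001], [0.278, 0.96, 0.002], [0.001, 0.002, -1.0]]
force: [-0.5, 0.3, 0.2]
opening: 0.518
```

```bash
python3 - <<'E'
from h import *
st();o=[]
for n in("top","side"):
    c=eyes.capture(n);o.append(cv2.resize(c["pixels"][40:340,80:400],(400,375),interpolation=cv2.INTER_AREA))
    print(n,proj(c,[.5781,-.0396,.107]),proj(c,[.5781-.0218,-.0396-.0749,.107]),proj(c,[.5345,-.188,.089]))
cv2.imwrite("pics/c8.png",np.hstack(o))
E
```

```text
t 36.45 p [ 0.3765 -0.3712  0.1879] yaw 163.84 F [-0.5  0.3  0.2] M [ 0.07 -0.13 -0.06] op 0.518 j6 -130.6
top [301.22419634 204.39551775] [350.00821902 219.19125984] [393.77907232 234.49780102]
side [258.11493564 208.08185091] [263.17581692 241.60538215] [268.5372746  291.00473859]
```

View pics/c8.png

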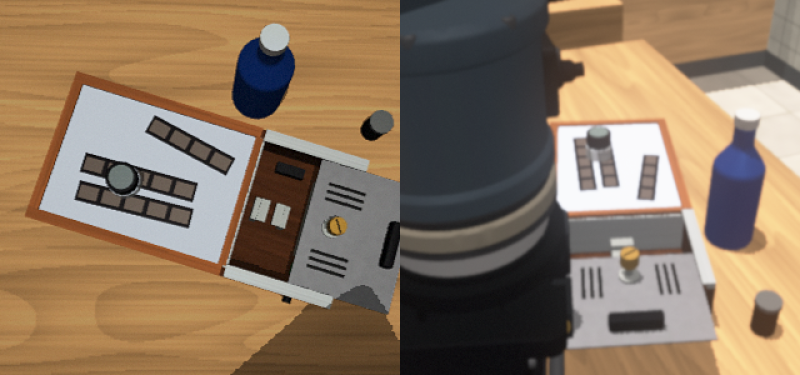

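The cover is open, showing the bay. The screw is still up: its head is at top pixel (349,221) against (350,219) predicted for a raised head at full opening. The loupe, can and bottle are unmoved, and nothing touches the robot. Handing in.

```bash
python3 -c "from h import *;print(order.hand_in())"
```

```text
the job is handed in; nothing more can be done
None
```

The driver compartment is open and I've handed the job in. The robot clock was about 36.5 s; no verdict was reported.

- **Screw:** I drew it up to meet the thread at about 7 mm and turned it anticlockwise with a 7.6 to 11.5 N upward pull (about 4 to 7 N over the spring). I let go once to regrip, and it stayed up. The firm stop came at about 15.5 mm by the arm's reading, with a brief turning moment of 0.39 N m that I then eased. With the gripper clear, it stayed up with the cover still shut.
- **Cover:** I slid it by the black grip to its stop, 77.7 mm by the arm's reading against 78 mm nominal. I then let go and backed away.
- **Last picture:** the bay is open and the screw is still up, within about 2 pixels of where a raised head at full opening should be. By eye, the loupe, film can and bottle are where they stood.

**What disagreed:**
- The real fingertips sit about 29 mm above the reported TCP height. Because of that, my first grasp closed in empty air above the screw, touching nothing. I corrected it from the side camera.
- The stop came slightly above the stated 15 mm, which is within the uncertainty of my zero for the screw's height.

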